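# Load a display-stand post into the drilling jig

### The job

Lower the red post from its wooden rest into the open end of the jig's V-groove, then push it gently along the groove, under the grey bridge, until its end is fully against the steel stop. Then slide the yellow keeper bar all the way across over the post and let go. Do not drop or ram the post, and leave the tin, the tape roll and the brush where they are.

Things in the scene. Friction and masses are not known exactly. Their poses are not given: they have to be found in the camera images.
- post_center (a point): Centre of the red round post with brass ends: 36 mm diameter, 140 mm long, 150 to 310 g, both ends alike. Its y axis runs along its length. At the start it lies level on a wooden rest, its axis 45 mm above the table, overhanging the rest's cradles on both sides: grip it across its diameter at its middle from above.
- jig: Drilling jig fixed to the bench; origin at table level under the groove, z up, y along the 90-degree V-groove towards the stop. Groove from y=-140 (open end) to y=+110 mm (stop). It is 34 mm wide outside, narrower than the post, so fingers pass down beside it; the base plate below is 70 mm wide, 12 mm thick. A seated post's axis is at x=0, z=62 mm; bottom of the V at z=36 mm.
- lay_point (a point): Where the post's centre belongs when first laid in the groove, clear of bridge and keeper: jig x=0, y=-55, z=62 mm. Axes as the jig's. From there the post slides 95 mm to the stop (its centre then at jig y=+40 mm), which takes about 1 to 3 N.
- bridge (a point): Middle of the underside of the grey bridge over the groove, 86 mm above the table, jig y=77 mm. It is 25 mm long along the groove, its legs stand 50 mm apart inside, its top with the bush is 102 mm high. The post cannot be laid there from above; it must slide beneath.
- stop_face (a point): Centre of the steel stop's face at the height of the seated post's axis (62 mm). The stop is a steel block 36 mm wide, 16 mm thick, its top 78 mm above the table; its face looks along the jig's -y, towards the open end.
- stop: The steel stop block, part of the jig; origin under its face at the top of the base plate, axes as the jig's. It must not be struck or pressed hard: a few newtons are enough.
- keeper (a joint): Yellow keeper bar (78 x 20 x 8 mm, underside 84 mm high) sliding along the jig's -x over the groove at jig y=30 mm, 4 mm above the post. 0 = open (tip 24 mm to the +x side of the groove's middle), 0.045 m = fully across, at its end stop. Stays where left; sliding takes 2 to 3 N. Its grey guide block stands at jig y=14 to 46, x=37 to 68 mm, up to 90 mm high.
- keeper_knob (a point): Centre of the keeper's upright black knob: 20 mm diameter, 34 mm tall, its foot 92 mm (on the bar) and its top 126 mm above the table; this point is 109 mm high. Jig x=92 mm when open, 47 mm when fully across; jig y=30 mm.
- tin: Blue tin, 64 mm diameter, 40 mm high, origin under its centre. Bystander.
- tape: White tape roll lying flat, 90 mm diameter, 25 mm high, origin under its centre. Bystander.
- brush: Hand brush lying flat, its handle along its own -x, origin under its middle. Bystander.
Mind the look-alikes: they are no part of the job. Of the things that look like the part that bears post_center, the middle-sized one is meant.

How it is judged:
On the way, in this order (a step that is already met when the one before it is completed fails the run):
1. the post lies in the V-groove, short of the stop (x of post_center in the frame of jig between -0.004 and 0.004 m and z of post_center in the frame of jig between 0.057 and 0.066 m and angle between the y axis of post_center and the y axis of jig, either way round below 0.05 rad and y of post_center in the frame of jig between -0.12 and 0.015 m), for 0.1 s.
2. the post is pushed home against the stop, within 2 mm, the keeper still open (x of post_center in the frame of jig between -0.004 and 0.004 m and z of post_center in the frame of jig between 0.057 and 0.066 m and angle between the y axis of post_center and the y axis of jig, either way round below 0.05 rad and y of post_center in the frame of jig between 0.038 and 0.043 m and value of joint keeper below 0.02 m), for 0.2 s.
3. the keeper is slid fully across over the post (value of joint keeper above 0.04 m and y of post_center in the frame of jig between 0.038 and 0.043 m), for 0.2 s.
At the end, for the whole second after the job is handed in: The post lies at rest in the V-groove (its axis within 4 mm and 0.05 rad of the groove's), its end within 2 mm of the stop, and the keeper is across, within 5 mm of its end stop (all of step 3 and x of post_center in the frame of jig between -0.004 and 0.004 m and z of post_center in the frame of jig between 0.057 and 0.066 m and angle between the y axis of post_center and the y axis of jig, either way round below 0.05 rad and linear speed of post below 0.02 m/s); the robot touches nothing.
It fails at once if the post presses or strikes the stop with more than 20 N (contact force between post and stop above 20 N).
It fails at once if the post is dropped or thrown: it moves faster than 0.4 m/s while no finger touches it (linear speed of post above 0.4 m/s and contact force between the fingers and post below 0.05 N).
It fails at once if the tin is moved more than 15 mm (distance of tin from where it was at the start of the episode above 0.015 m).
It fails at once if the tape is moved more than 15 mm (distance of tape from where it was at the start of the episode above 0.015 m).
It fails at once if the brush is moved more than 15 mm (distance of brush from where it was at the start of the episode above 0.015 m).
It also fails if it takes over 67 s, if anything falls off the work surface, if the arm or the gripper's body presses on something with over 40 N, if the wrist force passes 120 N, or if a joint passes its speed limit or range.

### The arm

A 6-joint arm with a two-finger parallel gripper is mounted at the origin on the work surface. World frame = base frame: x ahead of the robot, y to its left, z up, the work surface at z = 0. Lengths are in m, angles in rad, forces in N, time in s.
With the tool pointing down it reaches from about 0.325 to 0.9 m from the base axis. Payload 3.5 kg.
Tool frame: the origin (TCP) lies at the very end of the fingers, on their centre line; the grasp point (between the pads) lies 19 mm behind it; z points along the fingers, y is the direction in which the jaws open and shut (so a half turn about z gives the same grasp; the last joint's range is limited). The gripper opens to 85 mm and grips with 20 to 120 N. Pads are 22 mm wide; open, the fingers measure 114 mm over their backs; the gripper's body (76 mm by 85 mm) begins 54 mm behind the grasp point. The pads swing forward as they close: fully open they stand 13 mm farther back than shut.
Start: joints at [1.235, 0.276, -0.026, 1.268, 0, 1.467], TCP at [0.144, 0.608, 0.231] pointing down, gripper open.
Joint ranges: [-3.12, 3.12], [-0.85, 1.88], [-1.08, 1.24], [-1.95, 2.15], [-1.57, 1.53], [-3.14, 3.14]. Speed limits (rad/s): [2.57, 2.57, 3.14, 3.14, 3.14, 3.14].

### API

Orientations are given as a 3x3 rotation matrix whose columns are the frame's x, y, z axes.
In Python, from station import get_state, get_image, hand_in gives the robot as it stands.
- The arm moves only by the tool play_rows, never from a script. Its argument "deltas" is a list of rows, each a list of 7 numbers: the shift along the tool's x, y, z in mm, then the turn, a rotation vector about the tool's x, y, z in degrees, then the opening, from 0 (shut) to 1 (fully open). In form: [[tx, ty, tz, rx, ry, rz, jaw], ...]. A call has exactly 5 rows; each row shifts and turns the commanded pose from where the row before left it, along the tool's axes as they then stand; what a row does not reach is not made up. A row lasts 1/8 s, in which the tool goes at most 62.5 mm and 10.7 degrees, less where a joint would pass 70% of its speed; a pose out of reach is approached as far as the arm can. A call with a gripper value outside its range is refused whole. The fingers move at their own pace and stop on an object; "force" is the grip in N (left out, the last holds). Time passes only in rows, so rows that do not move let the fingers close, or fill a call up. It gives the time, the measured TCP pose, the force and the opening at its end, in the units of the state.
- get_state(): the state, without advancing time (a new reading comes with each control period).
- get_image(name): name is "scene" or "top"; returns a dict with "color" (400x640x3 uint8, red, green, blue), "K" (3x3 intrinsics, pixels), "k1" (the pictures are not rectified: a ray, as slopes to the right and down, at radius r is drawn at 1 + k1 r^2 times it, then the intrinsics apply), "pose" (4x4, takes a point from camera to world coordinates). Camera axes: x right, y down, z forward; pixel columns grow to the right and rows downward; lengths in m; the calibration is good to about 2 mm. A picture is of the moment at which its call begins. There is no depth.
- hand_in(): hands the job in, once; it reports no verdict.
The state is a dict: "time_s": time; "q": joint angles; "dq": joint speeds; "tau": joint torques, N m; "eef_pos": TCP position; "ee_rot": TCP orientation; "force": force on the tool from outside, world axes, zero at the start; "ft_torque": the same for the moment, N m; "width": opening from 0.0 (shut) to 1.0 (fully open).
Only numpy, scipy, OpenCV 4.12 (cv2) and the standard library are available. Lean on these libraries where they do the work, as an engineer would, in place of code of your own. Each camera call takes 0.05 s, during which the arm holds its last target.

## Working session

There is one attempt and no reset: what is moved stays moved. The work goes in short steps, Python scripts to look and compute and a tool call to move; the robot and the scene stay as the last step left them, time stands still between calls to the robot, and variables do not carry over. Pictures are saved under pics/ and viewed, and the job is handed in when it is done.

Besides the shell and the picture viewer there is one more tool, called after ">>>" as name(argument=value, ...), one argument or row to a line, values as JSON. play_rows: Moves the arm, as the interface text tells. Its arguments: {"type":"object","properties":{"deltas":{"type":"array"},"force":{"type":"number"}},"required":["deltas"]}

```bash
mkdir -p pics; ls
python3 - <<'E'
from station import get_state,get_image
import cv2
s=get_state(); print(s)
for n in("scene","top"):
    i=get_image(n); cv2.imwrite(f"pics/{n}0.png",i["color"][:,:,::-1]); print(n,i["K"],i["k1"],i["pose"])
E
```

```text
pics
{'time_s': 0.0, 'q': array([ 1.23462873e+00,  2.77153033e-01, -2.79166080e-02,  1.26797225e+00,
       -1.39696564e-05,  1.46740630e+00]), 'dq': array([-1.77479418e-03,  2.73376873e-04, -1.32392006e-03,  1.44674676e-03,
       -5.77632174e-06,  5.30889531e-04]), 'tau': array([ 1.24857092e-03, -4.45509231e+01,  2.95199525e+01,  1.61904388e-02,
        7.48846651e-05, -6.19497669e-06]), 'eef_pos': array([0.14392298, 0.60739667, 0.23013041]), 'ee_rot': array([[-9.73029340e-01,  2.30680243e-01, -7.27559765e-04],
       [ 2.30681288e-01,  9.73027045e-01, -2.12447740e-03],
       [ 2.17860365e-04, -2.23501327e-03, -9.99997479e-01]]), 'force': array([ 0.66427655,  0.34296707, -0.39160223]), 'ft_torque': array([0.04155228, 0.0413055 , 0.00431296]), 'width': 1.0063742966215667}
scene [[481.94247823   0.         319.2927355 ]
 [  0.         481.94247823 201.60540688]
 [  0.           0.           1.        ]] -0.10771660964086628 [[ 0.75138339  0.38093093 -0.53880852  1.09757748]
 [ 0.65984329 -0.42698904  0.61829378 -0.69635009]
 [ 0.00546189 -0.82010486 -0.57218719  0.75375983]
 [ 0.          0.          0.          1.        ]]
top [[458.37453684   0.         324.67083942]
 [  0.         458.37453684 201.52063546]
 [  0.           0.           1.        ]] -0.02895508589393508 [[ 1.24977731e-02 -9.98418384e-01  5.48136436e-02  4.11685568e-01]
 [-9.99916081e-01 -1.22918973e-02  4.09146385e-03  9.74420740e-04]
 [-3.41122905e-03 -5.48601779e-02 -9.98488219e-01  1.31219544e+00]
 [ 0.00000000e+00  0.00000000e+00  0.00000000e+00  1.00000000e+00]]
```

View pics/scene0.png

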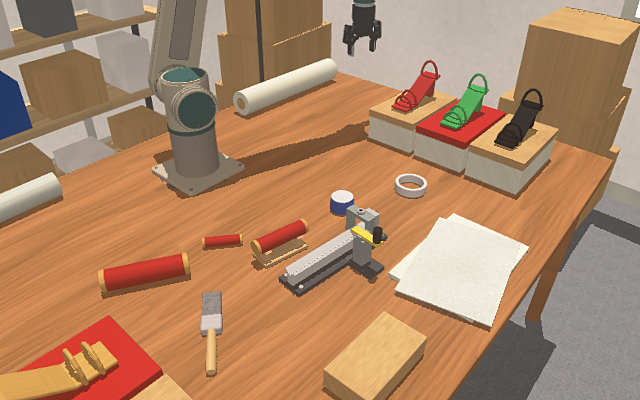

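View pics/top0.png

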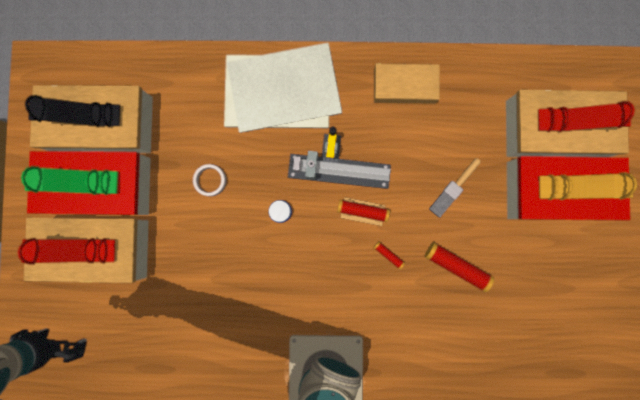

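The top view shows the middle-sized post on its rest at about (364,210). The jig's open end is near (390,176), its stop near (296,163) and the keeper near (332,143). The tin is at (280,211), the tape at (209,180) and the brush at (455,188). I'll zoom in to pick points.

Run:
```python
import cv2
t=cv2.imread("pics/top0.png"); cv2.imwrite("pics/topz.png",cv2.resize(t[115:240,270:410],None,fx=5,fy=5,interpolation=cv2.INTER_CUBIC)[:600,:700])
s=cv2.imread("pics/scene0.png"); cv2.imwrite("pics/scz.png",cv2.resize(s[185:305,240:400],None,fx=5,fy=5,interpolation=cv2.INTER_CUBIC))
```

```text
(no output)
```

View pics/topz.png

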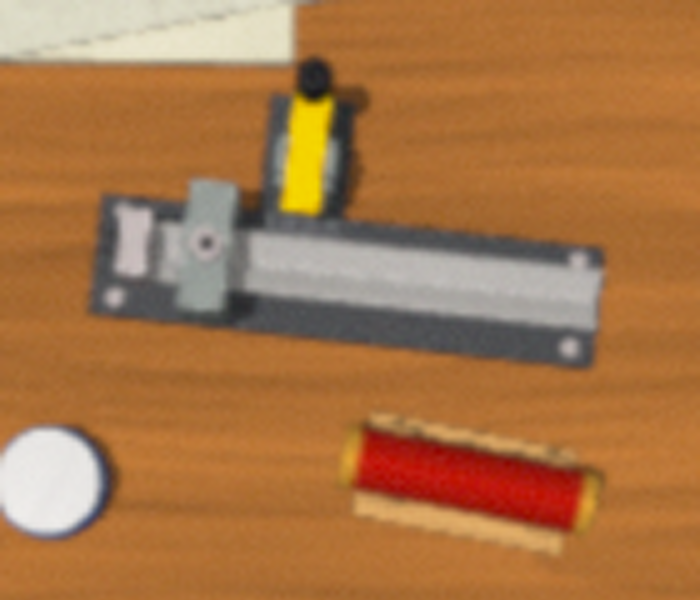

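View pics/scz.png

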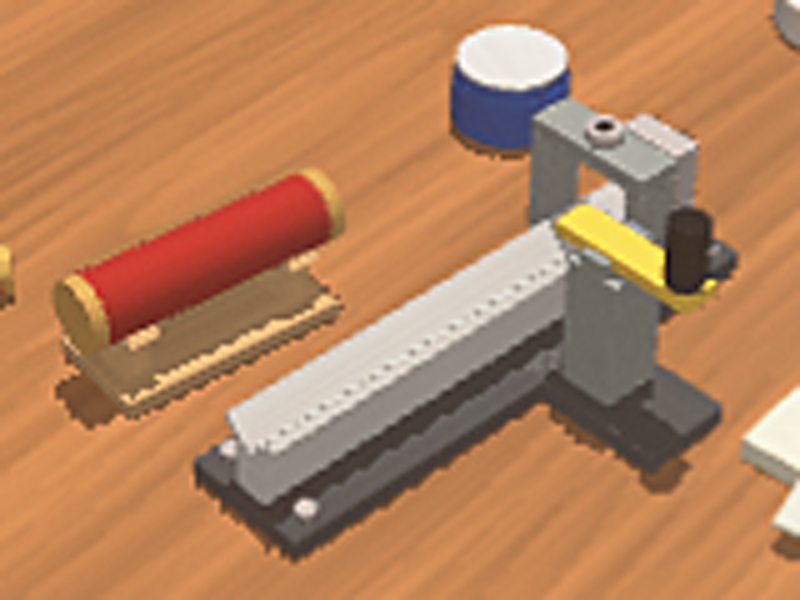

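```bash
cat > h.py <<'E'
import numpy as np,cv2
from station import get_state,get_image
from scipy.optimize import least_squares
def proj(im,P):
    P=np.atleast_2d(P);T=np.linalg.inv(im["pose"]);c=P@T[:3,:3].T+T[:3,3]
    s=c[:,:2]/c[:,2:];r2=(s**2).sum(1,keepdims=True);s=s*(1+im["k1"]*r2);K=im["K"]
    return np.c_[s[:,0]*K[0,0]+K[0,2],s[:,1]*K[1,1]+K[1,2]]
def ray(im,uv):
    K=im["K"];d=(np.atleast_2d(uv)-[K[0,2],K[1,2]])/[K[0,0],K[1,1]];s=d.copy()
    for _ in range(20): s=d/(1+im["k1"]*(s**2).sum(1,keepdims=True))
    v=np.c_[s,np.ones(len(s))]@im["pose"][:3,:3].T
    return im["pose"][:3,3],v
def at(im,uv,z):
    o,v=ray(im,uv);return o+v*((z-o[2])/v[:,2])[:,None]
def z2p(X,x0,y0,f=5): return (np.array(X,float)+.5)/f-.5+[x0,y0]
E
cat > m.py <<'E'
from h import *
t=get_image("top");s=get_image("scene")
# jig fit
T=lambda *a:z2p(a,270,115);S=lambda *a:z2p(a,240,185)
obs=[("t",T(206,243),(0,77,104)),("t",T(315,73),(92,30,126)),("t",T(281,212),(24,20,92)),("t",T(322,216),(24,40-20,92)),
("t",T(604,272),None)]
obs=[("t",T(206,242),(0,77,104)),("t",T(316,73),(92,30,126)),("t",T(301,214),(24,30,92)),("t",T(601,297),(0,-140,53)),
("s",S(603,128),(0,77,104)),("s",S(688,217),(92,30,126)),("s",S(272,452),(17,-140,53)),("s",S(573,228),(24,30,92))]
ims={"t":t,"s":s}
def W(p,P):
    c,n=np.cos(p[2]),np.sin(p[2]);P=np.array(P)/1000.
    return np.array([p[0]+c*P[0]-n*P[1],p[1]+n*P[0]+c*P[1],P[2]])
def f(p): return np.concatenate([(proj(ims[k],W(p,P))[0]-uv) for k,uv,P in obs])
r=least_squares(f,[.48,0,0],loss="soft_l1");p=r.x;print("jig",p,np.degrees(p[2]));print(f(p).reshape(-1,2).round(1))
cor=at(t,np.array([T(604,248),T(592,367),T(90,314),T(104,195)]),.012)
for c in cor:
    d=c-[p[0],p[1],0];print("plate corner in jig mm",[round(1000*v) for v in (np.cos(p[2])*d[0]+np.sin(p[2])*d[1],-np.sin(p[2])*d[0]+np.cos(p[2])*d[1])])
# post
for n,im,box in(("top",t,(270,410,190,240)),("scene",s,(248,312,212,262))):
    c=im["color"].astype(int);m=((c[...,0]>90)&(c[...,1]<60)&(c[...,2]<70))
    k=np.zeros_like(m);k[box[2]:box[3],box[0]:box[1]]=1;m&=k
    v,u=np.nonzero(m);w=at(im,np.c_[u,v],.045)[:,:2]
    rc=cv2.minAreaRect((w*1000).astype(np.float32));ev=np.linalg.eigh(np.cov(w.T))[1][:,1]
    print(n,len(u),"rect",rc,"mean",w.mean(0)," axis ang from y",np.degrees(np.arctan2(-ev[0]*np.sign(ev[1]),abs(ev[1]))))
for n,uv in(("lend",T(349,456)),("rend",T(592,500))): print(n,at(t,uv,.045))
E
python3 m.py
```

```text
jig [ 0.57167738 -0.0339141  -0.09568246] -5.48220094977637
[[ 0.5  0.3]
 [-0.1  0.2]
 [ 0.  -0.4]
 [ 0.2  0.3]
 [ 0.2 -0. ]
 [ 0.6  1.4]
 [ 0.3 -0.2]
 [-0.6 -2.6]]
plate corner in jig mm [34, -143]
plate corner in jig mm [-34, -143]
plate corner in jig mm [-35, 144]
plate corner in jig mm [34, 144]
top 526 rect ((458.1466369628906, -101.35893249511719), (121.1830825805664, 34.029022216796875), 79.74339294433594) mean [ 0.45791142 -0.10131903]  axis ang from y -10.593520539377948
scene 458 rect ((455.403076171875, -94.39143371582031), (136.86309814453125, 49.999996185302734), 79.11592102050781) mean [ 0.4617406  -0.09881518]  axis ang from y -9.188811250516167
lend [[ 0.46989374 -0.03473538  0.045     ]]
rend [[ 0.44719371 -0.16935846  0.045     ]]
```

Checks on the fit: the jig plate corners come out at ±34–35 and ±143–144 mm, as expected for a 70 mm wide plate. The red part of the post is 34 mm wide. Next is a planner that prints row deltas, then the first moves.

```bash
cat > plan.py <<'E'
import numpy as np
from scipy.spatial.transform import Rotation as R
from station import get_state
def Rt(yaw):  # tool pointing down, y axis at yaw deg from world x
    a=np.radians(yaw);y=np.array([np.cos(a),np.sin(a),0]);z=np.array([0,0,-1.]);return np.c_[np.cross(y,z),y,z]
def plan(wps,start=None):
    """wps: (x,y,z,yaw,nrows)"""
    s=get_state();p=np.array(s["eef_pos"]);M=np.array(s["ee_rot"])
    if start: p=np.array(start[:3]);M=Rt(start[3])
    for x,y,z,yaw,n in wps:
        t=np.array([x,y,z]);rv=(R.from_matrix(M).inv()*R.from_matrix(Rt(yaw))).as_rotvec()/n
        d=(t-p)/n
        for i in range(n):
            tt=M.T@d; print([round(float(v),1) for v in (*(1000*tt),*np.degrees(rv))],"norm",round(1000*np.linalg.norm(d),1))
            M=M@R.from_rotvec(rv).as_matrix()
        p=t
E
python3 -c "
from plan import *
plan([(.19,.38,.30,76.7,5),(.458,-.1015,.2,-10.2,10)])"
```

```text
[-19.5, -42.2, -13.8, -0.0, -0.0, -0.0] norm 48.5
[-19.4, -42.2, -13.8, -0.0, -0.0, -0.0] norm 48.5
[-19.4, -42.2, -13.9, -0.0, -0.0, -0.0] norm 48.5
[-19.4, -42.2, -13.9, -0.0, -0.0, -0.0] norm 48.5
[-19.4, -42.2, -13.9, -0.0, -0.0, -0.0] norm 48.5
[-37.2, -40.7, 10.0, 0.0, -0.0, 8.7] norm 56.0
[-42.9, -34.6, 10.0, 0.0, -0.0, 8.7] norm 56.0
[-47.6, -27.7, 10.0, 0.0, -0.0, 8.7] norm 56.0
[-51.3, -20.2, 10.0, 0.0, -0.0, 8.7] norm 56.0
[-53.7, -12.2, 10.0, 0.0, -0.0, 8.7] norm 56.0
[-55.0, -4.0, 10.0, 0.0, -0.0, 8.7] norm 56.0
[-54.9, 4.4, 10.0, 0.0, -0.0, 8.7] norm 56.0
[-53.6, 12.6, 10.0, 0.0, -0.0, 8.7] norm 56.0
[-51.1, 20.6, 10.0, 0.0, -0.0, 8.7] norm 56.0
[-47.4, 28.1, 10.0, 0.0, -0.0, 8.7] norm 56.0
```

>>> play_rows(
  deltas=[
    [-19.4, -42.2, -13.8, 0, 0, 0, 1],
    [-19.4, -42.2, -13.8, 0, 0, 0, 1],
    [-19.4, -42.2, -13.8, 0, 0, 0, 1],
    [-19.4, -42.2, -13.8, 0, 0, 0, 1],
    [-19.4, -42.2, -13.8, 0, 0, 0, 1],
  ],
  force=30,
)

```text
time_s: 0.82
eef_pos: [0.1899, 0.3789, 0.3006]
ee_rot: [[-0.973, 0.23, 0.0], [0.23, 0.973, -0.0], [-0.0, -0.0, -1.0]]
force: [0.3, 1.0, 0.1]
width: 0.999
```

>>> play_rows(
  deltas=[
    [-37.2, -40.7, 10, 0, 0, 8.7, 1],
    [-42.9, -34.6, 10, 0, 0, 8.7, 1],
    [-47.6, -27.7, 10, 0, 0, 8.7, 1],
    [-51.3, -20.2, 10, 0, 0, 8.7, 1],
    [-53.7, -12.2, 10, 0, 0, 8.7, 1],
  ],
)

```text
time_s: 1.45
eef_pos: [0.3243, 0.138, 0.2502]
ee_rot: [[-0.543, 0.84, 0.001], [0.84, 0.543, 0.0], [-0.0, 0.001, -1.0]]
force: [0.5, 0.6, -0.9]
width: 1.0
```

>>> play_rows(
  deltas=[
    [-55, -4, 10, 0, 0, 8.7, 1],
    [-54.9, 4.4, 10, 0, 0, 8.7, 1],
    [-53.6, 12.6, 10, 0, 0, 8.7, 1],
    [-51.1, 20.6, 10, 0, 0, 8.7, 1],
    [-47.4, 28.1, 10, 0, 0, 8.7, 1],
  ],
)

```text
time_s: 2.08
eef_pos: [0.4579, -0.1031, 0.2]
ee_rot: [[0.185, 0.983, 0.0], [0.983, -0.185, 0.0], [0.0, 0.0, -1.0]]
force: [-0.5, 0.4, -0.0]
width: 1.001
```

>>> play_rows(
  deltas=[
    [0, 0, 0, 0, 0, 0, 1],
    [0, 0, 0, 0, 0, 0, 1],
    [0, 0, 0, 0, 0, 0, 1],
    [0, 0, 0, 0, 0, 0, 1],
    [0, 0, 0, 0, 0, 0, 1],
  ],
)

```text
time_s: 2.7
eef_pos: [0.4573, -0.1006, 0.2006]
ee_rot: [[0.178, 0.984, 0.001], [0.984, -0.178, -0.0], [-0.0, 0.001, -1.0]]
force: [-0.2, -0.0, 1.0]
width: 1.003
```

>>> play_rows(
  deltas=[
    [-1, 0.7, 40, 0, 0, 0, 1],
    [0, 0, 40, 0, 0, 0, 1],
    [0, 0, 40, 0, 0, 0, 1],
    [0, 0, 30, 0, 0, 0, 1],
    [0, 0, 10, 0, 0, 0, 1],
  ],
)

```text
time_s: 3.32
eef_pos: [0.4563, -0.1015, 0.0387]
ee_rot: [[0.179, 0.984, -0.003], [0.984, -0.179, 0.001], [0.001, -0.004, -1.0]]
force: [-0.6, 0.3, 0.1]
width: 0.998
```

>>> play_rows(
  deltas=[
    [0, 0, 8, 0, 0, 0, 1],
    [0, 0, 5, 0, 0, 0, 1],
    [0, 0, 0, 0, 0, 0, 1],
    [0, 0, 0, 0, 0, 0, 1],
    [0, 0, 0, 0, 0, 0, 1],
  ],
)

```text
time_s: 3.95
eef_pos: [0.4584, -0.1026, 0.0278]
ee_rot: [[0.179, 0.984, 0.001], [0.984, -0.179, -0.0], [-0.0, 0.001, -1.0]]
force: [-0.0, -0.4, -0.4]
width: 1.0
```

Run:
```python
from h import *
for n,(a,b,c,d) in(("scene",(185,305,240,400)),("top",(150,250,300,430))):
    i=get_image(n)["color"][a:b,c:d,::-1]; cv2.imwrite(f"pics/{n}1.png",cv2.resize(i,None,fx=5,fy=5,interpolation=cv2.INTER_CUBIC))
```

```text
(no output)
```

View pics/scene1.png

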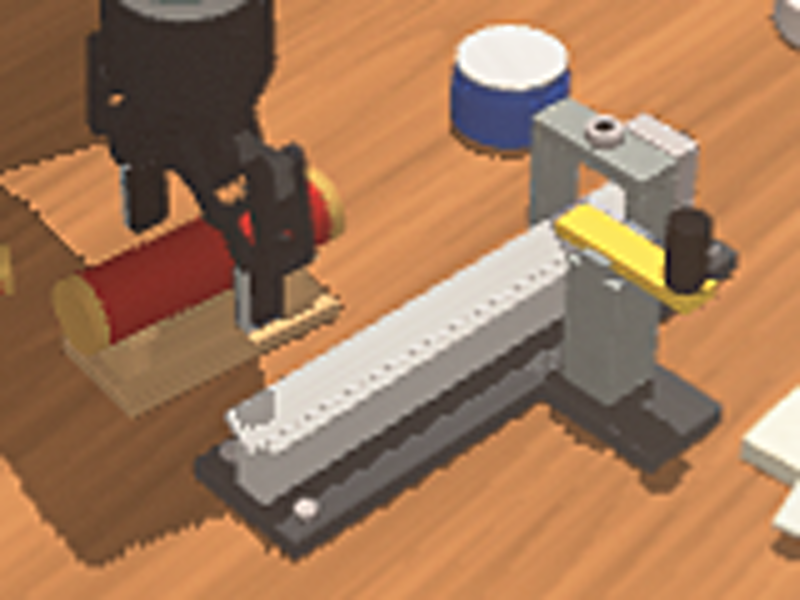

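The scene view shows the fingers straddling the post near its middle (tip at zoom (260,325)), clear of the rest's base. Closing the jaws.

>>> play_rows(
  deltas=[
    [0, 0, 0, 0, 0, 0, 0.3],
    [0, 0, 0, 0, 0, 0, 0.3],
    [0, 0, 0, 0, 0, 0, 0.1],
    [0, 0, 0, 0, 0, 0, 0.1],
    [0, 0, 0, 0, 0, 0, 0.1],
  ],
  force=40,
)

```text
time_s: 4.68
eef_pos: [0.4542, -0.1016, 0.0269]
ee_rot: [[0.18, 0.984, -0.007], [0.984, -0.18, 0.001], [-0.0, -0.007, -1.0]]
force: [-6.5, 0.8, 8.4]
width: 0.408
```

>>> play_rows(
  deltas=[
    [0, 0, 0, 0, 0, 0, 0.1],
    [0, 0, 0, 0, 0, 0, 0.1],
    [0, 0, -2, 0, 0, 0, 0.1],
    [0, 0, -5, 0, 0, 0, 0.1],
    [0, 0, -5, 0, 0, 0, 0.1],
  ],
)

```text
time_s: 5.3
eef_pos: [0.4586, -0.1026, 0.0397]
ee_rot: [[0.179, 0.984, 0.001], [0.984, -0.179, -0.0], [-0.0, 0.001, -1.0]]
force: [-0.1, -0.2, -2.0]
width: 0.409
```

>>> play_rows(
  deltas=[
    [0, 0, -20, 0, 0, 0, 0.1],
    [0, 0, -30, 0, 0, 0, 0.1],
    [0, 0, -30, 0, 0, 0, 0.1],
    [0, 0, -10, 0, 0, 0, 0.1],
    [0, 0, 0, 0, 0, 0, 0.1],
  ],
)

```text
time_s: 5.92
eef_pos: [0.4586, -0.1026, 0.1298]
ee_rot: [[0.179, 0.984, 0.002], [0.984, -0.179, -0.001], [-0.0, 0.002, -1.0]]
force: [0.2, -0.3, -1.6]
width: 0.409
```

Run:
```python
from h import *
print({k:v for k,v in get_state().items() if k in("eef_pos","force","ft_torque","width")})
for n,(a,b,c,d) in(("scene",(155,275,240,400)),("top",(150,250,300,430))):
    i=get_image(n)["color"][a:b,c:d,::-1]; cv2.imwrite(f"pics/{n}2.png",cv2.resize(i,None,fx=5,fy=5,interpolation=cv2.INTER_CUBIC))
```

```text
{'eef_pos': array([ 0.45861629, -0.10260615,  0.12983511]), 'force': array([ 0.18944469, -0.325123  , -1.62451292]), 'ft_torque': array([0.03657635, 0.02465909, 0.02160496]), 'width': 0.408926174205263}
```

View pics/scene2.png

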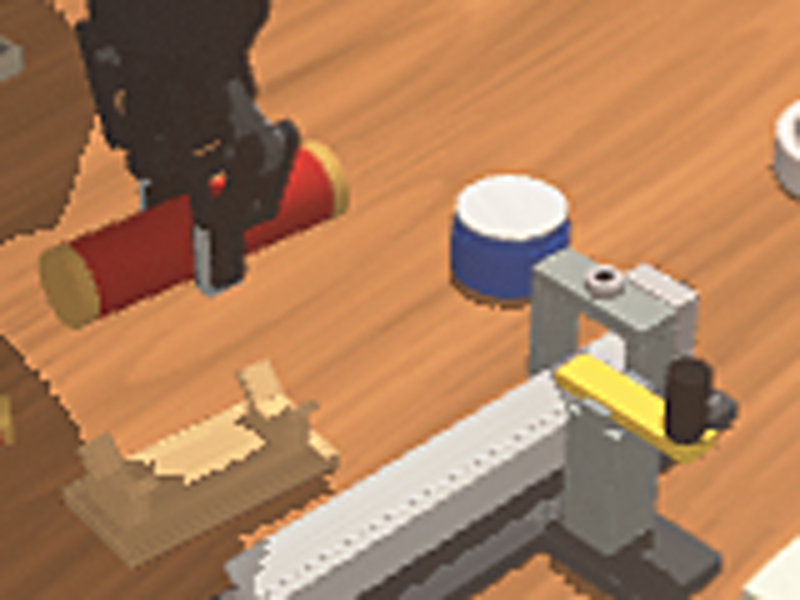

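View pics/top2.png

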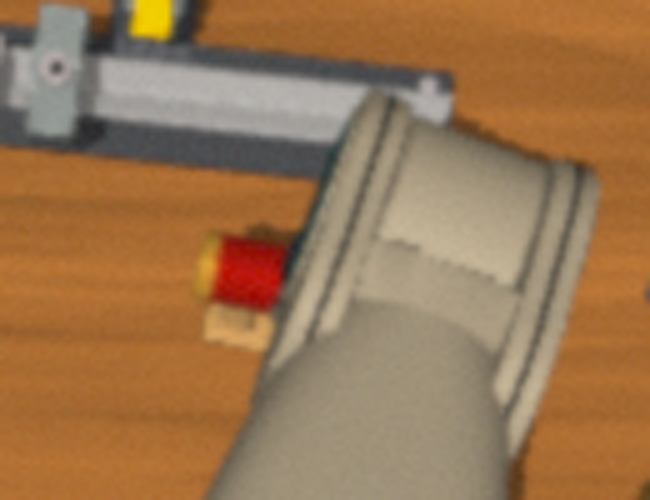

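```bash
python3 -c "
from plan import *
plan([(.5663,-.0898,.11,-5.5,5)])"
```

```text
[6.3, 21.0, 3.6, -0.0, -0.0, -1.0] norm 22.3
[6.0, 21.2, 3.6, -0.0, -0.0, -1.0] norm 22.3
[5.6, 21.2, 3.6, -0.0, -0.0, -1.0] norm 22.3
[5.3, 21.3, 3.6, -0.0, -0.0, -1.0] norm 22.3
[4.9, 21.4, 3.6, -0.0, -0.0, -1.0] norm 22.3
```

>>> play_rows(
  deltas=[
    [6.3, 21, 3.6, 0, 0, -1, 0.1],
    [6, 21.2, 3.6, 0, 0, -1, 0.1],
    [5.6, 21.2, 3.6, 0, 0, -1, 0.1],
    [5.3, 21.3, 3.6, 0, 0, -1, 0.1],
    [4.9, 21.4, 3.6, 0, 0, -0.9, 0.1],
  ],
)

```text
time_s: 6.65
eef_pos: [0.5664, -0.0895, 0.1091]
ee_rot: [[0.094, 0.996, -0.003], [0.996, -0.094, 0.001], [0.001, -0.003, -1.0]]
force: [-0.2, -0.9, -1.2]
width: 0.409
```

>>> play_rows(
  deltas=[
    [0, 0, 10, 0, 0, 0, 0.1],
    [0, 0, 10, 0, 0, 0, 0.1],
    [0, 0, 10, 0, 0, 0, 0.1],
    [0, 0, 0, 0, 0, 0, 0.1],
    [0, 0, 0, 0, 0, 0, 0.1],
  ],
)

```text
time_s: 7.28
eef_pos: [0.5668, -0.09, 0.0815]
ee_rot: [[0.095, 0.995, 0.0], [0.995, -0.095, -0.0], [-0.0, 0.0, -1.0]]
force: [-0.8, -0.4, -1.2]
width: 0.408
```

Run:
```python
from h import *
print({k:v for k,v in get_state().items() if k in("eef_pos","ee_rot","force","ft_torque","width")})
for n,(a,b,c,d) in(("scene",(175,295,240,400)),("top",(150,250,300,430))):
    i=get_image(n)["color"][a:b,c:d,::-1]; cv2.imwrite(f"pics/{n}3.png",cv2.resize(i,None,fx=5,fy=5,interpolation=cv2.INTER_CUBIC))
```

```text
{'eef_pos': array([ 0.56680343, -0.09003645,  0.08145308]), 'ee_rot': array([[ 9.49802722e-02,  9.95479148e-01,  1.21265311e-04],
       [ 9.95479154e-01, -9.49802667e-02, -5.07600374e-05],
       [-3.90127471e-05,  1.25538292e-04, -9.99999991e-01]]), 'force': array([-0.84179013, -0.39651623, -1.2318879 ]), 'ft_torque': array([-0.03766563, -0.10671546, -0.01844119]), 'width': 0.40770923060164677}
```

View pics/scene3.png

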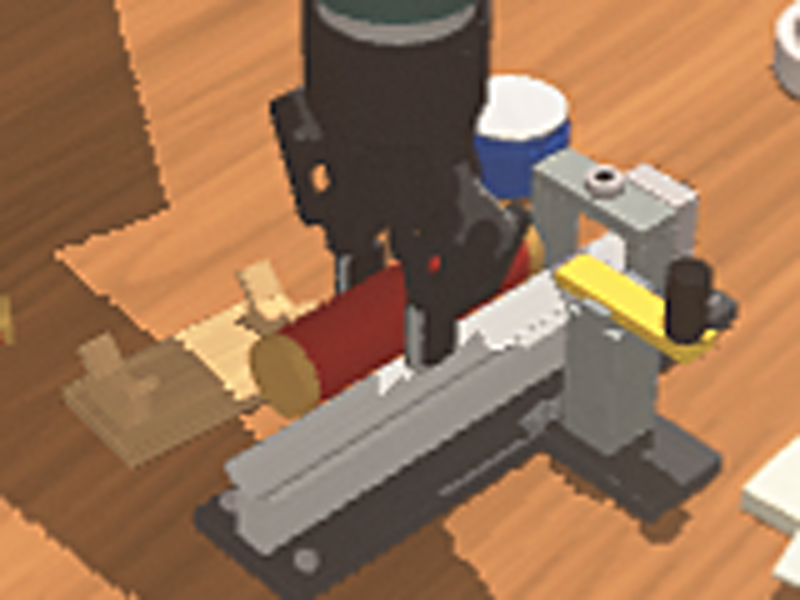

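View pics/top3.png

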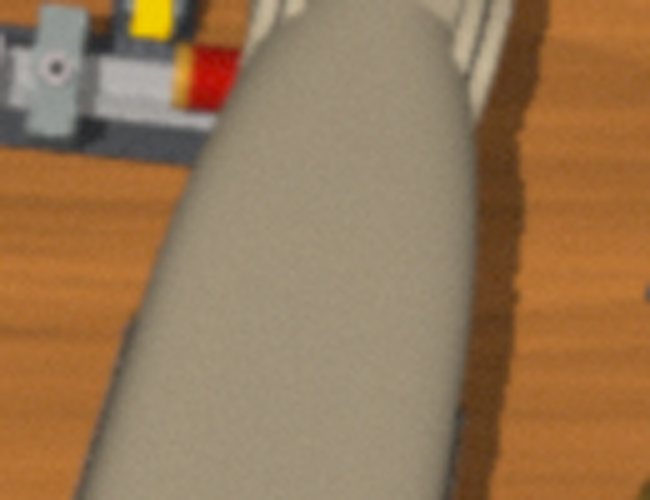

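```bash
cat >> h.py <<'E'
J=np.array([0.57168,-0.03391]);TH=-0.09568
def tojig(P):
    d=np.atleast_2d(P)[:,:2]-J;c,n=np.cos(TH),np.sin(TH);return 1000*np.c_[c*d[:,0]+n*d[:,1],-n*d[:,0]+c*d[:,1]]
def fromjig(x,y):
    c,n=np.cos(TH),np.sin(TH);return J+np.array([c*x-n*y,n*x+c*y])/1000
E
python3 - <<'E'
from h import *
t=get_image("top")
print(tojig(at(t,[z2p((190,47),300,150),z2p((180,107),300,150),z2p((177,77),300,150)],.0995)))
print("groove at y~-?",tojig(at(t,[z2p((147,61),300,150),z2p((145,122),300,150)],.053)))
print(tojig(get_state()["eef_pos"]))
E
```

```text
[[ 19.68000827   8.75453575]
 [-12.85048436  10.62598452]
 [  2.9432846   13.92476396]]
groove at y~-? [[ 16.35884392  31.15514874]
 [-17.46734034  28.61128196]]
[[  1.13485501 -56.38308509]]
```

>>> play_rows(
  deltas=[
    [0, -2, 10, 0, 0, 0, 0.1],
    [0, 0, 10, 0, 0, 0, 0.1],
    [0, 0, 8, 0, 0, 0, 0.1],
    [0, 0, 3, 0, 0, 0, 0.1],
    [0, 0, 0, 0, 0, 0, 0.1],
  ],
)

```text
time_s: 8.05
eef_pos: [0.5647, -0.0897, 0.0498]
ee_rot: [[0.095, 0.995, -0.001], [0.995, -0.095, 0.0], [0.0, -0.001, -1.0]]
force: [-0.7, 0.3, -1.0]
width: 0.41
```

>>> play_rows(
  deltas=[
    [0, 0, 1, 0, 0, 0, 0.1],
    [0, 0, 1, 0, 0, 0, 0.1],
    [0, 0, 1, 0, 0, 0, 0.1],
    [0, 0, 0, 0, 0, 0, 0.1],
    [0, 0, 0, 0, 0, 0, 0.1],
  ],
)

```text
time_s: 8.68
eef_pos: [0.565, -0.0898, 0.0474]
ee_rot: [[0.095, 0.995, 0.0], [0.995, -0.095, -0.0], [-0.0, 0.0, -1.0]]
force: [-0.8, 0.1, -1.1]
width: 0.405
```

>>> play_rows(
  deltas=[
    [0, 0, 0.7, 0, 0, 0, 0.1],
    [0, 0, 0.7, 0, 0, 0, 0.1],
    [0, 0, 0.6, 0, 0, 0, 0.1],
    [0, 0, 0, 0, 0, 0, 0.1],
    [0, 0, 0, 0, 0, 0, 0.1],
  ],
)

```text
time_s: 9.3
eef_pos: [0.5652, -0.0899, 0.0469]
ee_rot: [[0.095, 0.995, 0.0], [0.995, -0.095, -0.0], [-0.0, 0.0, -1.0]]
force: [-3.0, 0.6, 8.7]
width: 0.409
```

>>> play_rows(
  deltas=[
    [0, -0.5, 0, 0, 0, 0, 0.1],
    [0, -0.5, 0, 0, 0, 0, 0.1],
    [0, 0, 0, 0, 0, 0, 0.1],
    [0, 0, 0, 0, 0, 0, 0.1],
    [0, 0, 0, 0, 0, 0, 0.1],
  ],
)

```text
time_s: 9.93
eef_pos: [0.5638, -0.0896, 0.0448]
ee_rot: [[0.095, 0.995, -0.001], [0.995, -0.095, 0.0], [0.0, -0.001, -1.0]]
force: [-0.1, 0.2, -2.1]
width: 0.411
```

>>> play_rows(
  deltas=[
    [0, 0, 0.5, 0, 0, 0, 0.1],
    [0, 0, 0.5, 0, 0, 0, 0.1],
    [0, 0, 0, 0, 0, 0, 0.1],
    [0, 0, 0, 0, 0, 0, 0.1],
    [0, 0, 0, 0, 0, 0, 0.1],
  ],
)

```text
time_s: 10.55
eef_pos: [0.5639, -0.0896, 0.0444]
ee_rot: [[0.095, 0.995, -0.0], [0.995, -0.095, 0.0], [0.0, -0.0, -1.0]]
force: [-2.6, 0.6, 0.6]
width: 0.408
```

>>> play_rows(
  deltas=[
    [0, -0.6, 0.3, 0, 0, 0, 0.1],
    [0, 0, 0, 0, 0, 0, 0.1],
    [0, 0, 0.3, 0, 0, 0, 0.1],
    [0, 0, 0, 0, 0, 0, 0.1],
    [0, 0, 0, 0, 0, 0, 0.1],
  ],
)

```text
time_s: 11.18
eef_pos: [0.5636, -0.0897, 0.0441]
ee_rot: [[0.095, 0.995, 0.0], [0.995, -0.095, -0.0], [-0.0, 0.0, -1.0]]
force: [-2.0, 0.6, 3.9]
width: 0.413
```

>>> play_rows(
  deltas=[
    [0, 0, 0, 0, 0, 0, 0.45],
    [0, 0, 0, 0, 0, 0, 0.5],
    [0, 0, 0, 0, 0, 0, 0.6],
    [0, 0, 0, 0, 0, 0, 0.7],
    [0, 0, 0, 0, 0, 0, 0.7],
  ],
)

```text
time_s: 11.8
eef_pos: [0.5634, -0.0896, 0.0437]
ee_rot: [[0.095, 0.996, 0.0], [0.996, -0.095, 0.0], [0.0, 0.0, -1.0]]
force: [0.3, 0.4, 0.3]
width: 0.702
```

Run:
```python
from h import *
print({k:v for k,v in get_state().items() if k in("eef_pos","force","width")})
for n,(a,b,c,d) in(("scene",(175,295,240,400)),("top",(150,250,300,430))):
    i=get_image(n)["color"][a:b,c:d,::-1]; cv2.imwrite(f"pics/{n}4.png",cv2.resize(i,None,fx=5,fy=5,interpolation=cv2.INTER_CUBIC))
```

```text
{'eef_pos': array([ 0.56343488, -0.08960992,  0.04366886]), 'force': array([0.34177838, 0.38303024, 0.28784356]), 'width': 0.701514106213427}
```

View pics/scene4.png

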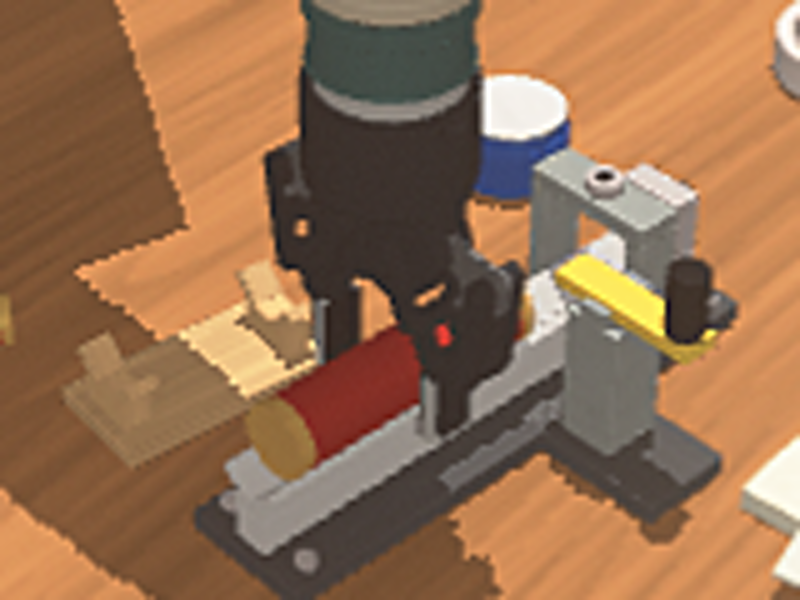

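The post lies seated in the groove, with its rear end at zoom (280,437), and the tool force is about 0. Now I'll lift off, move behind the post with the jaws shut, and push.

>>> play_rows(
  deltas=[
    [0, 0, -5, 0, 0, 0, 0.75],
    [0, 0, -20, 0, 0, 0, 0.75],
    [0, 0, -30, 0, 0, 0, 0.75],
    [0, 0, -30, 0, 0, 0, 0.75],
    [0, 0, -15, 0, 0, 0, 0.5],
  ],
)

```text
time_s: 12.52
eef_pos: [0.5646, -0.0899, 0.146]
ee_rot: [[0.095, 0.995, 0.003], [0.995, -0.095, -0.001], [-0.001, 0.003, -1.0]]
force: [0.2, 0.5, 0.4]
width: 0.554
```

>>> play_rows(
  deltas=[
    [-20, 0, 0, 0, 0, 0, 0],
    [-25, 0, 0, 0, 0, 0, 0],
    [-25, 0, 0, 0, 0, 0, 0],
    [-25, 0, 0, 0, 0, 0, 0],
    [-3, 0.5, 0, 0, 0, 0, 0],
  ],
)

```text
time_s: 13.15
eef_pos: [0.5534, -0.1891, 0.1422]
ee_rot: [[0.098, 0.995, -0.002], [0.995, -0.098, 0.001], [0.0, -0.002, -1.0]]
force: [0.7, 0.8, 0.4]
width: 0.002
```

```bash
cat > look.py <<'E'
import sys
from h import *
k=sys.argv[1]
s=get_state();print({k:np.round(v,4) for k,v in s.items() if k in("time_s","eef_pos","force","width")},"jig",tojig(s["eef_pos"]).round(1))
for n,(a,b,c,d) in(("scene",(175,295,240,400)),("top",(130,230,270,400))):
    i=get_image(n)["color"][a:b,c:d,::-1]; cv2.imwrite(f"pics/{n}{k}.png",cv2.resize(i,None,fx=5,fy=5,interpolation=cv2.INTER_CUBIC))
E
python3 look.py 5
```

```text
{'time_s': np.float64(13.15), 'eef_pos': array([ 0.5534, -0.1891,  0.1422]), 'force': array([0.7181, 0.8498, 0.3592]), 'width': np.float64(0.0016)} jig [[  -3.3 -156.2]]
```

View pics/scene5.png

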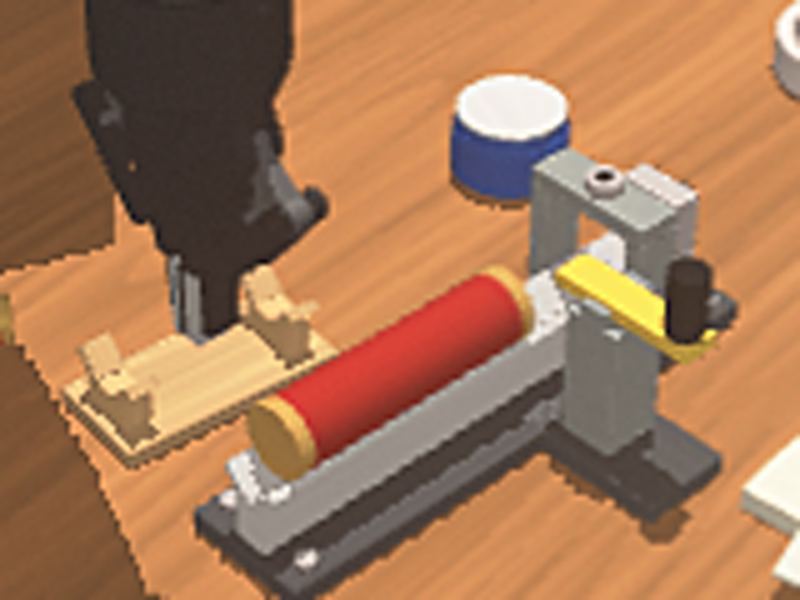

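View pics/top5.png

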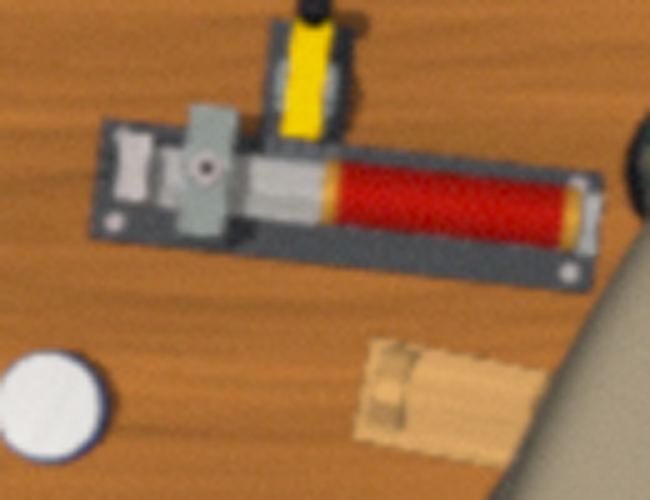

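The top view shows the post straight in the groove, with its ends at zoom (326,192) and (578,218) and the keeper open. Measuring the post in the jig frame.

Run:
```python
from h import *
t=get_image("top");c=t["color"].astype(int)
print(tojig(at(t,[z2p((324,191),270,130),z2p((580,219),270,130)],.062)))
m=(c[...,0]>90)&(c[...,1]<60)&(c[...,2]<70);k=np.zeros_like(m);k[155:185,330:390]=1;v,u=np.nonzero(m&k)
w=tojig(at(t,np.c_[u,v],.062));print(w.mean(0),w.min(0),w.max(0))
ev=np.linalg.eigh(np.cov(w.T))[1][:,1];print(ev)
```

```text
[[ 2.00816010e-01  1.45662077e+01]
 [-1.34126905e-02 -1.26620585e+02]]
[  0.41300308 -54.92340683] [ -18.25652172 -116.13865824] [18.96114397  6.15753102]
[0.00341135 0.99999418]
```

>>> play_rows(
  deltas=[
    [0, 0, 25, 0, 0, 0, 0],
    [0, 0, 25, 0, 0, 0, 0],
    [0, 0, 25, 0, 0, 0, 0],
    [0, 0, 9, 0, 0, 0, 0],
    [0, 0, 0, 0, 0, 0, 0],
  ],
)

```text
time_s: 13.92
eef_pos: [0.5541, -0.1865, 0.0592]
ee_rot: [[0.094, 0.996, -0.001], [0.996, -0.094, 0.001], [0.001, -0.001, -1.0]]
force: [-0.7, -0.2, 0.3]
width: 0.002
```

```bash
python3 look.py 6
```

```text
{'time_s': np.float64(13.925), 'eef_pos': array([ 0.5541, -0.1865,  0.0592]), 'force': array([-0.7253, -0.1799,  0.2526]), 'width': np.float64(0.0016)} jig [[  -2.9 -153.5]]
```

View pics/scene6.png

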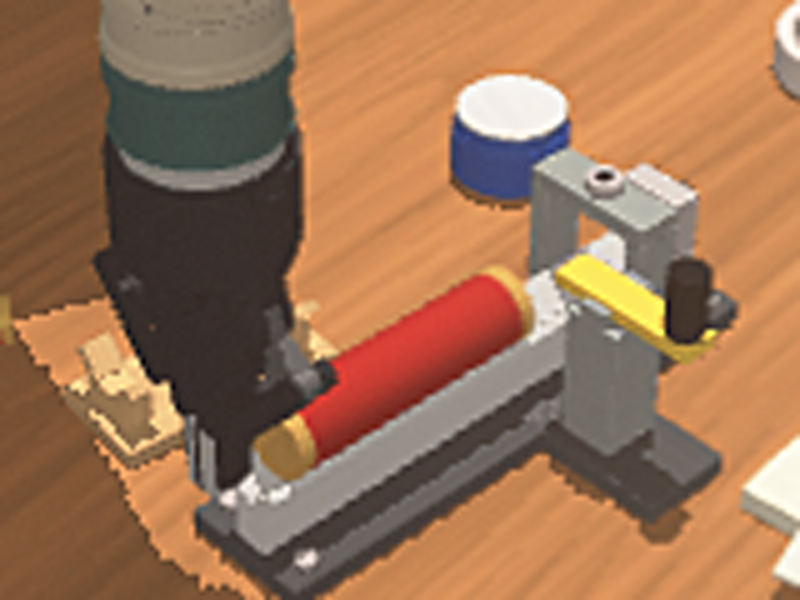

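>>> play_rows(
  deltas=[
    [4, 0.5, 1, 0, 0, 0, 0],
    [4, 0.5, 0, 0, 0, 0, 0],
    [3, 0, 0, 0, 0, 0, 0],
    [2, 0, 0, 0, 0, 0, 0],
    [2, 0, 0, 0, 0, 0, 0],
  ],
)

```text
time_s: 14.65
eef_pos: [0.557, -0.1722, 0.0587]
ee_rot: [[0.095, 0.996, 0.0], [0.996, -0.095, -0.0], [-0.0, 0.0, -1.0]]
force: [0.3, 0.5, 0.2]
width: 0.004
```

>>> play_rows(
  deltas=[
    [2, 0, 0, 0, 0, 0, 0],
    [2, 0, 0, 0, 0, 0, 0],
    [2, 0, 0, 0, 0, 0, 0],
    [2, 0, 0, 0, 0, 0, 0],
    [2, 0, 0, 0, 0, 0, 0],
  ],
)

```text
time_s: 15.28
eef_pos: [0.558, -0.1625, 0.0587]
ee_rot: [[0.095, 0.995, -0.0], [0.995, -0.095, -0.0], [-0.0, 0.0, -1.0]]
force: [-0.5, -0.9, 0.1]
width: -0.005
```

>>> play_rows(
  deltas=[
    [2, 0, 0, 0, 0, 0, 0],
    [3, 0, 0, 0, 0, 0, 0],
    [3, 0, 0, 0, 0, 0, 0],
    [3, 0, 0, 0, 0, 0, 0],
    [3, 0, 0, 0, 0, 0, 0],
  ],
)

```text
time_s: 15.9
eef_pos: [0.5594, -0.1483, 0.0587]
ee_rot: [[0.095, 0.996, 0.0], [0.996, -0.095, -0.0], [-0.0, 0.0, -1.0]]
force: [0.4, -0.6, -0.4]
width: 0.002
```

```bash
python3 look.py 7
```

```text
{'time_s': np.float64(15.9), 'eef_pos': array([ 0.5594, -0.1483,  0.0587]), 'force': array([ 0.3587, -0.5759, -0.351 ]), 'width': np.float64(0.0022)} jig [[  -1.3 -115. ]]
```

View pics/scene7.png

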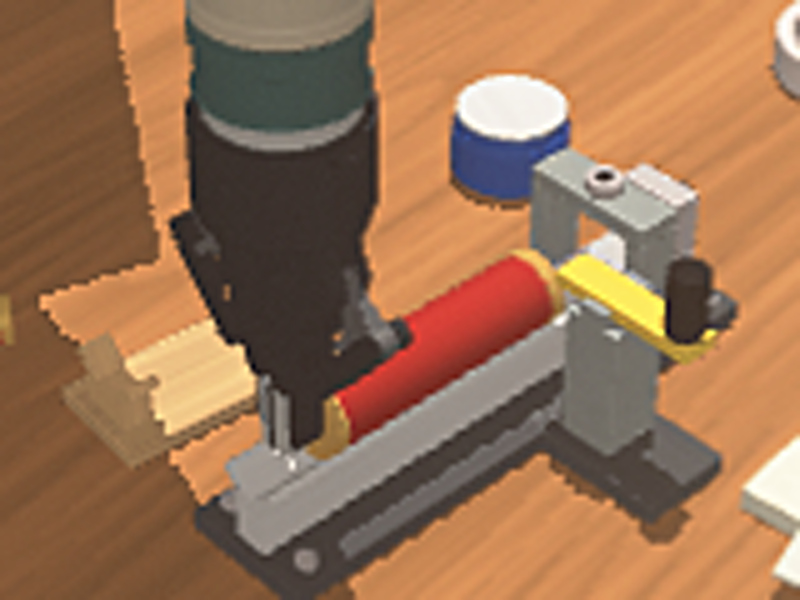

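View pics/top7.png

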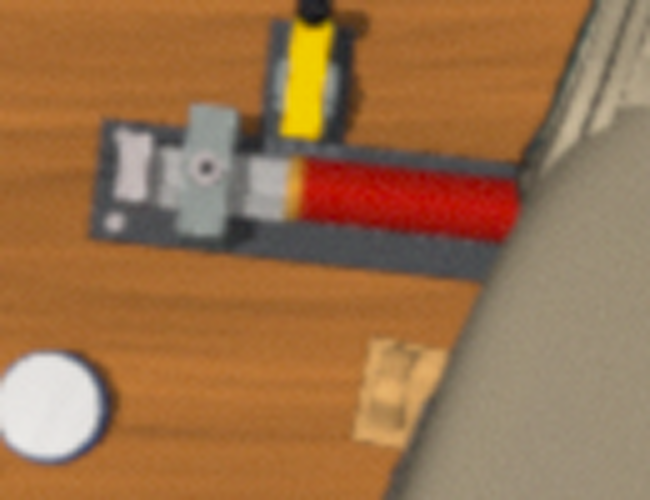

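The post is sliding along the groove under light force, and its front end is now at top zoom (287,187). Continuing.

>>> play_rows(
  deltas=[
    [4, 0, 0, 0, 0, 0, 0],
    [4, 0, 0, 0, 0, 0, 0],
    [4, 0, 0, 0, 0, 0, 0],
    [4, 0, 0, 0, 0, 0, 0],
    [4, 0, 0, 0, 0, 0, 0],
  ],
)

```text
time_s: 16.62
eef_pos: [0.5613, -0.1283, 0.0587]
ee_rot: [[0.095, 0.996, 0.0], [0.996, -0.095, -0.0], [-0.0, 0.0, -1.0]]
force: [1.1, -1.6, 0.7]
width: -0.002
```

>>> play_rows(
  deltas=[
    [4, 0, 0, 0, 0, 0, 0],
    [4, 0, 0, 0, 0, 0, 0],
    [4, 0, 0, 0, 0, 0, 0],
    [4, 0, 0, 0, 0, 0, 0],
    [4, 0, 0, 0, 0, 0, 0],
  ],
)

```text
time_s: 17.25
eef_pos: [0.5632, -0.1085, 0.0588]
ee_rot: [[0.095, 0.995, 0.0], [0.995, -0.095, -0.0], [-0.0, 0.0, -1.0]]
force: [0.7, -1.4, 0.9]
width: 0.0
```

>>> play_rows(
  deltas=[
    [3, 0, 0, 0, 0, 0, 0],
    [3, 0, 0, 0, 0, 0, 0],
    [3, 0, 0, 0, 0, 0, 0],
    [3, 0, 0, 0, 0, 0, 0],
    [3, 0, 0, 0, 0, 0, 0],
  ],
)

```text
time_s: 17.88
eef_pos: [0.5646, -0.0936, 0.0588]
ee_rot: [[0.095, 0.995, 0.0], [0.995, -0.095, -0.0], [-0.0, 0.0, -1.0]]
force: [-0.2, -1.7, 0.7]
width: -0.002
```

```bash
python3 look.py 8
```

```text
{'time_s': np.float64(17.875), 'eef_pos': array([ 0.5646, -0.0936,  0.0588]), 'force': array([-0.2165, -1.7214,  0.7171]), 'width': np.float64(-0.0017)} jig [[ -1.3 -60.1]]
```

View pics/scene8.png

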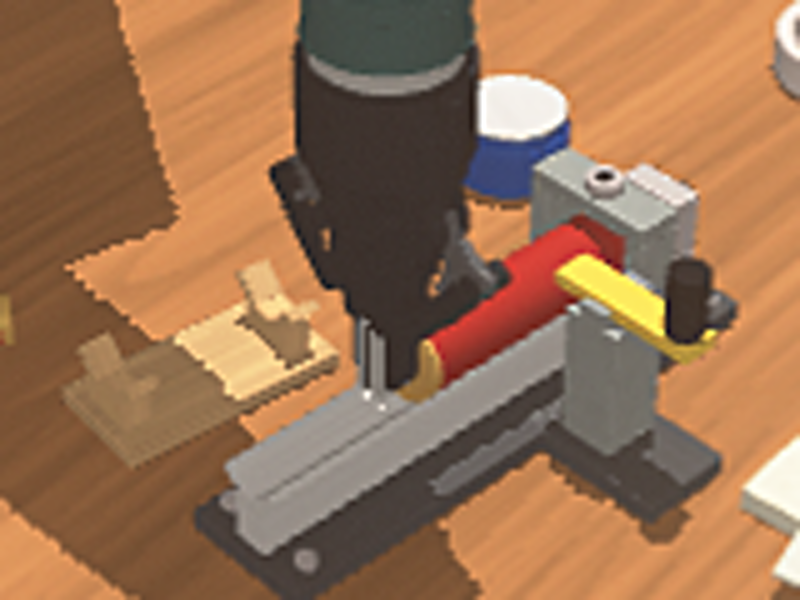

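View pics/top8.png

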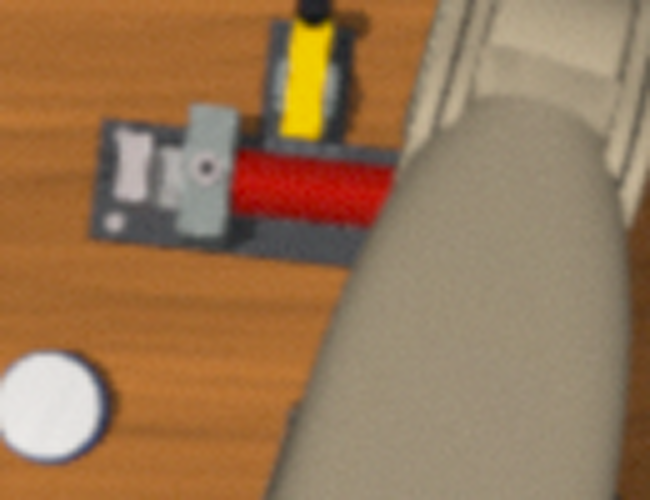

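>>> play_rows(
  deltas=[
    [3, 0, 0, 0, 0, 0, 0],
    [3, 0, 0, 0, 0, 0, 0],
    [2, 0, 0, 0, 0, 0, 0],
    [2, 0, 0, 0, 0, 0, 0],
    [1, 0, 0, 0, 0, 0, 0],
  ],
)

```text
time_s: 18.6
eef_pos: [0.5655, -0.0827, 0.0587]
ee_rot: [[0.095, 0.996, -0.0], [0.996, -0.095, -0.0], [-0.0, -0.0, -1.0]]
force: [0.0, -1.6, 1.4]
width: 0.002
```

>>> play_rows(
  deltas=[
    [1, 0, 0, 0, 0, 0, 0],
    [1, 0, 0, 0, 0, 0, 0],
    [1, 0, 0, 0, 0, 0, 0],
    [0.8, 0, 0, 0, 0, 0, 0],
    [0.6, 0, 0, 0, 0, 0, 0],
  ],
)

```text
time_s: 19.23
eef_pos: [0.5659, -0.0784, 0.0587]
ee_rot: [[0.095, 0.996, -0.0], [0.996, -0.095, 0.0], [0.0, -0.0, -1.0]]
force: [-0.5, -1.4, 0.0]
width: 0.002
```

```bash
python3 look.py 9
```

```text
{'time_s': np.float64(19.225), 'eef_pos': array([ 0.5659, -0.0784,  0.0587]), 'force': array([-0.461 , -1.3919,  0.0185]), 'width': np.float64(0.0021)} jig [[ -1.5 -44.8]]
```

View pics/top9.png

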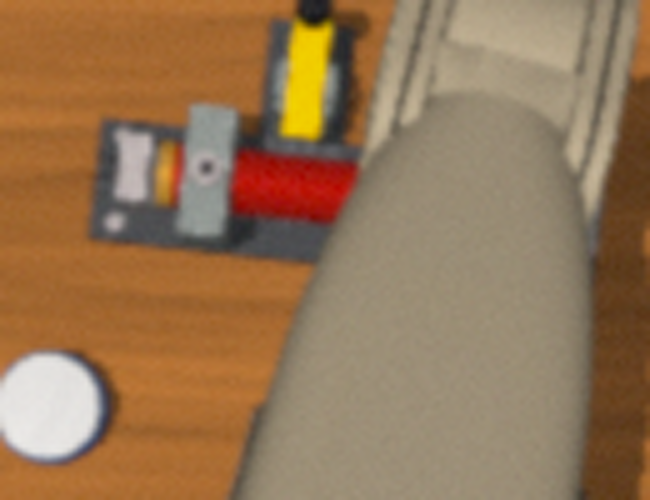

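The brass end now shows beyond the bridge at zoom (165,172), a few mm short of the stop at (152,165). Continuing in 0.5 mm steps.

>>> play_rows(
  deltas=[
    [0.5, 0, 0, 0, 0, 0, 0],
    [0.5, 0, 0, 0, 0, 0, 0],
    [0.5, 0, 0, 0, 0, 0, 0],
    [0.5, 0, 0, 0, 0, 0, 0],
    [0, 0, 0, 0, 0, 0, 0],
  ],
)

```text
time_s: 19.95
eef_pos: [0.5662, -0.0763, 0.0587]
ee_rot: [[0.095, 0.996, -0.0], [0.996, -0.095, 0.0], [0.0, -0.0, -1.0]]
force: [-0.2, -2.0, 1.4]
width: 0.001
```

>>> play_rows(
  deltas=[
    [0.5, 0, 0, 0, 0, 0, 0],
    [0.5, 0, 0, 0, 0, 0, 0],
    [0.5, 0, 0, 0, 0, 0, 0],
    [0, 0, 0, 0, 0, 0, 0],
    [0, 0, 0, 0, 0, 0, 0],
  ],
)

```text
time_s: 20.58
eef_pos: [0.5663, -0.0748, 0.0587]
ee_rot: [[0.095, 0.996, 0.0], [0.996, -0.095, 0.0], [0.0, -0.0, -1.0]]
force: [-0.7, -1.2, 0.4]
width: 0.002
```

>>> play_rows(
  deltas=[
    [0.5, 0, 0, 0, 0, 0, 0],
    [0.5, 0, 0, 0, 0, 0, 0],
    [0, 0, 0, 0, 0, 0, 0],
    [0, 0, 0, 0, 0, 0, 0],
    [0, 0, 0, 0, 0, 0, 0],
  ],
)

```text
time_s: 21.2
eef_pos: [0.5664, -0.0739, 0.0587]
ee_rot: [[0.095, 0.996, -0.0], [0.996, -0.095, 0.0], [0.0, -0.0, -1.0]]
force: [0.5, -1.5, 0.3]
width: 0.001
```

```bash
python3 look.py 10
```

```text
{'time_s': np.float64(21.2), 'eef_pos': array([ 0.5664, -0.0739,  0.0587]), 'force': array([ 0.4581, -1.4814,  0.3361]), 'width': np.float64(0.0012)} jig [[ -1.4 -40.3]]
```

View pics/top10.png

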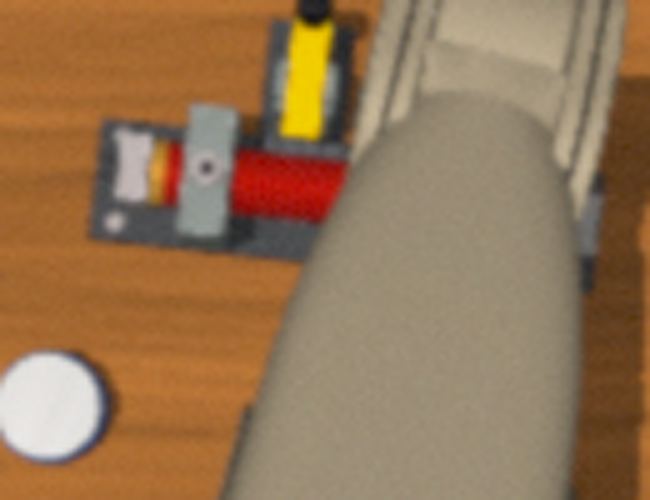

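>>> play_rows(
  deltas=[
    [0.4, 0, 0, 0, 0, 0, 0],
    [0.4, 0, 0, 0, 0, 0, 0],
    [0, 0, 0, 0, 0, 0, 0],
    [0, 0, 0, 0, 0, 0, 0],
    [0, 0, 0, 0, 0, 0, 0],
  ],
)

```text
time_s: 21.92
eef_pos: [0.5665, -0.0731, 0.0587]
ee_rot: [[0.095, 0.996, -0.0], [0.996, -0.095, 0.0], [0.0, -0.0, -1.0]]
force: [-0.5, -1.1, -0.2]
width: 0.002
```

>>> play_rows(
  deltas=[
    [0.4, 0, 0, 0, 0, 0, 0],
    [0.4, 0, 0, 0, 0, 0, 0],
    [0, 0, 0, 0, 0, 0, 0],
    [0, 0, 0, 0, 0, 0, 0],
    [0, 0, 0, 0, 0, 0, 0],
  ],
)

```text
time_s: 22.55
eef_pos: [0.5665, -0.0728, 0.0587]
ee_rot: [[0.095, 0.995, -0.0], [0.995, -0.095, -0.001], [-0.001, -0.0, -1.0]]
force: [-0.4, -4.7, -0.5]
width: 0.002
```

>>> play_rows(
  deltas=[
    [0.3, 0, 0, 0, 0, 0, 0],
    [0, 0, 0, 0, 0, 0, 0],
    [0, 0, 0, 0, 0, 0, 0],
    [0, 0, 0, 0, 0, 0, 0],
    [0, 0, 0, 0, 0, 0, 0],
  ],
)

```text
time_s: 23.18
eef_pos: [0.5665, -0.0728, 0.0587]
ee_rot: [[0.095, 0.995, -0.0], [0.995, -0.095, -0.002], [-0.002, -0.0, -1.0]]
force: [-1.0, -5.0, 0.2]
width: -0.002
```

>>> play_rows(
  deltas=[
    [-0.6, 0, 0, 0, 0, 0, 0],
    [-2, 0, 0, 0, 0, 0, 0],
    [-6, 0, 0, 0, 0, 0, 0],
    [-12, 0, 0, 0, 0, 0, 0],
    [-12, 0, -5, 0, 0, 0, 0],
  ],
)

```text
time_s: 23.8
eef_pos: [0.563, -0.105, 0.0635]
ee_rot: [[0.095, 0.996, -0.001], [0.996, -0.095, 0.001], [0.001, -0.001, -1.0]]
force: [0.5, 0.0, 0.8]
width: -0.0
```

```bash
python3 look.py 11
```

```text
{'time_s': np.float64(23.8), 'eef_pos': array([ 0.563 , -0.105 ,  0.0635]), 'force': array([4.664e-01, 3.000e-04, 8.467e-01]), 'width': np.float64(-0.0001)} jig [[ -1.8 -71.6]]
```

View pics/top11.png

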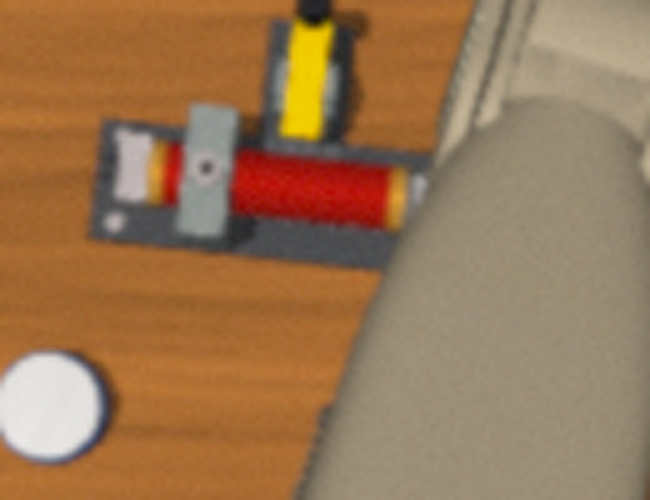

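View pics/scene11.png

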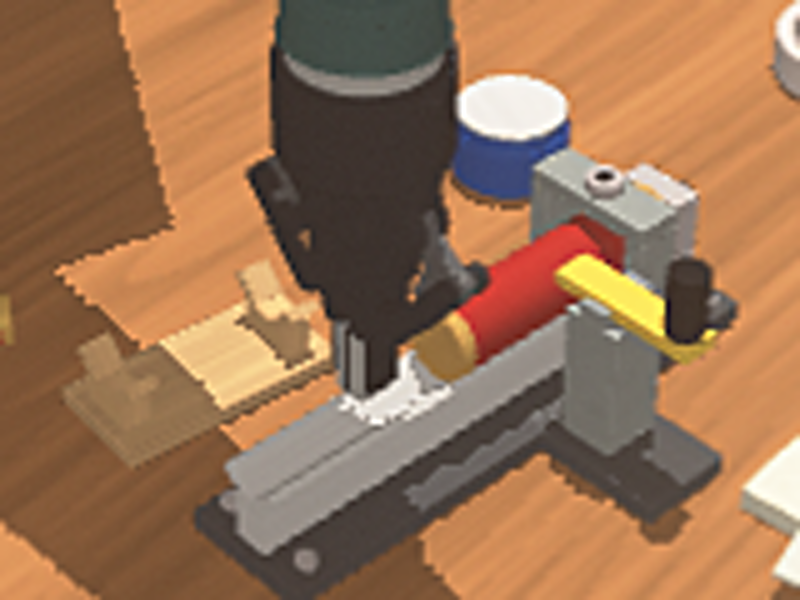

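The post is home: the force plateaued at 5 N with no further motion, and the brass end meets the stop at zoom (155,172). Next, the knob.

Run:
```python
from h import *
from plan import plan
t=get_image("top");print(tojig(at(t,[z2p((406,199),270,130)],.062)), "knob top",tojig(at(t,[z2p((314,7),270,130)],.126)))
p=get_state()["eef_pos"]; k=fromjig(90.5,30);print(k)
plan([(p[0],p[1],.17,-5.5,4),(k[0],k[1],.16,-5.5,4),(k[0],k[1],.098,-5.5,4)])
```

```text
[[  0.65594668 -30.61539184]] knob top [[87.58626285 30.34561276]]
[ 0.66463209 -0.01269305]
[0.0, 0.0, -26.4, 0.0, -0.0, -0.0] norm 26.4
[0.0, 0.0, -26.4, 0.0, -0.0, -0.0] norm 26.4
[0.0, 0.0, -26.4, 0.0, -0.0, -0.0] norm 26.4
[0.0, 0.0, -26.4, 0.0, -0.0, -0.0] norm 26.4
[25.5, 22.8, 2.5, -0.0, -0.0, 0.0] norm 34.3
[25.5, 22.8, 2.5, -0.0, -0.0, 0.0] norm 34.3
[25.5, 22.8, 2.5, -0.0, -0.0, 0.0] norm 34.3
[25.5, 22.8, 2.5, -0.0, -0.0, 0.0] norm 34.3
[-0.0, -0.0, 15.5, -0.0, 0.0, 0.0] norm 15.5
[-0.0, -0.0, 15.5, -0.0, 0.0, 0.0] norm 15.5
[-0.0, -0.0, 15.5, -0.0, 0.0, 0.0] norm 15.5
[-0.0, -0.0, 15.5, -0.0, 0.0, 0.0] norm 15.5
```

>>> play_rows(
  deltas=[
    [0, 0, -26, 0, 0, 0, 0],
    [0, 0, -27, 0, 0, 0, 0],
    [0, 0, -27, 0, 0, 0, 0],
    [0, 0, -26, 0, 0, 0, 0.3],
    [0, 0, 0, 0, 0, 0, 0.8],
  ],
)

```text
time_s: 24.58
eef_pos: [0.5654, -0.1049, 0.1722]
ee_rot: [[0.095, 0.995, 0.005], [0.996, -0.095, -0.001], [-0.001, 0.005, -1.0]]
force: [-0.4, 1.1, -0.1]
width: 0.423
```

>>> play_rows(
  deltas=[
    [25.5, 22.8, 2, 0, 0, 0, 0.8],
    [25.5, 22.8, 2, 0, 0, 0, 0.8],
    [25.5, 22.8, 2, 0, 0, 0, 0.8],
    [25.5, 22.8, 2, 0, 0, 0, 0.8],
    [0, 0, 0, 0, 0, 0, 0.8],
  ],
)

```text
time_s: 25.2
eef_pos: [0.6644, -0.0099, 0.1597]
ee_rot: [[0.092, 0.996, -0.002], [0.996, -0.092, 0.001], [0.001, -0.002, -1.0]]
force: [-1.0, 0.3, -0.2]
width: 0.8
```

```bash
python3 look.py 12
```

```text
{'time_s': np.float64(25.2), 'eef_pos': array([ 0.6644, -0.0099,  0.1597]), 'force': array([-0.9947,  0.3395, -0.1831]), 'width': np.float64(0.7998)} jig [[90.  32.8]]
```

View pics/scene12.png

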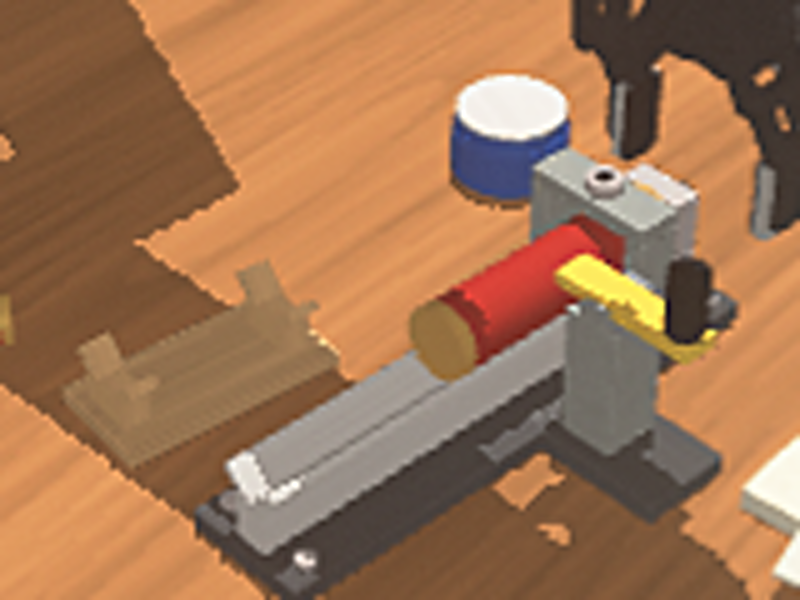

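The post sits home at rear end (445,340), and the open fingers are above and around the knob at (690,300). Descending.

>>> play_rows(
  deltas=[
    [0, 0, 15, 0, 0, 0, 0.8],
    [0, 0, 15, 0, 0, 0, 0.8],
    [0, 0, 15, 0, 0, 0, 0.8],
    [0, 0, 10, 0, 0, 0, 0.8],
    [0, 0, 5, 0, 0, 0, 0.8],
  ],
)

```text
time_s: 25.92
eef_pos: [0.6633, -0.0116, 0.1005]
ee_rot: [[0.095, 0.995, -0.001], [0.995, -0.095, 0.0], [0.0, -0.001, -1.0]]
force: [-0.4, -1.3, -0.3]
width: 0.8
```

```bash
python3 look.py 13
```

```text
{'time_s': np.float64(25.925), 'eef_pos': array([ 0.6633, -0.0116,  0.1005]), 'force': array([-0.4038, -1.3177, -0.2615]), 'width': np.float64(0.8)} jig [[89.1 30.9]]
```

View pics/scene13.png

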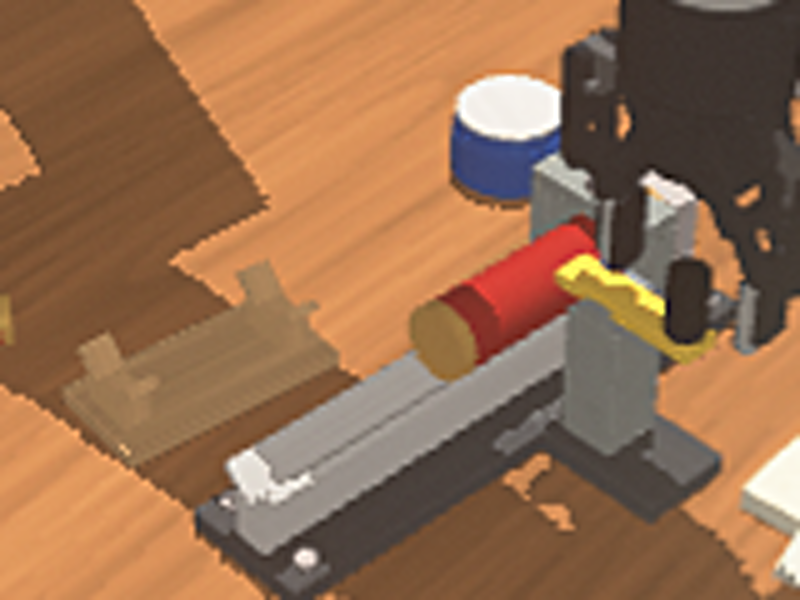

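The fingers straddle the knob at (690,300) with their tips above the bar. Closing gently.

>>> play_rows(
  deltas=[
    [0, 0, 0, 0, 0, 0, 0.4],
    [0, 0, 0, 0, 0, 0, 0.3],
    [0, 0, 0, 0, 0, 0, 0.1],
    [0, 0, 0, 0, 0, 0, 0.1],
    [0, 0, 0, 0, 0, 0, 0.1],
  ],
  force=25,
)

```text
time_s: 26.65
eef_pos: [0.6639, -0.0116, 0.1024]
ee_rot: [[0.095, 0.996, 0.0], [0.996, -0.095, -0.0], [-0.0, 0.0, -1.0]]
force: [-2.6, 0.9, 4.7]
width: 0.223
```

>>> play_rows(
  deltas=[
    [0, 0, 0, 0, 0, 0, 0.1],
    [0, 0, 0, 0, 0, 0, 0.1],
    [0, -2, 0, 0, 0, 0, 0.1],
    [0, -3, 0, 0, 0, 0, 0.1],
    [0, -3, 0, 0, 0, 0, 0.1],
  ],
)

```text
time_s: 27.28
eef_pos: [0.657, -0.0109, 0.1024]
ee_rot: [[0.095, 0.995, 0.003], [0.995, -0.095, -0.0], [0.0, 0.003, -1.0]]
force: [1.7, 0.3, 4.7]
width: 0.224
```

>>> play_rows(
  deltas=[
    [0, -4, 0, 0, 0, 0, 0.1],
    [0, -4, 0, 0, 0, 0, 0.1],
    [0, -4, 0, 0, 0, 0, 0.1],
    [0, -4, 0, 0, 0, 0, 0.1],
    [0, -4, 0, 0, 0, 0, 0.1],
  ],
)

```text
time_s: 27.9
eef_pos: [0.6365, -0.0088, 0.1024]
ee_rot: [[0.095, 0.996, 0.002], [0.996, -0.095, 0.0], [0.0, 0.002, -1.0]]
force: [3.3, 0.3, 5.2]
width: 0.223
```

>>> play_rows(
  deltas=[
    [0, -3, 0, 0, 0, 0, 0.1],
    [0, -3, 0, 0, 0, 0, 0.1],
    [0, -2, 0, 0, 0, 0, 0.1],
    [0, -2, 0, 0, 0, 0, 0.1],
    [0, -2, 0, 0, 0, 0, 0.1],
  ],
)

```text
time_s: 28.52
eef_pos: [0.6246, -0.0076, 0.1024]
ee_rot: [[0.095, 0.996, 0.002], [0.996, -0.095, 0.0], [0.0, 0.002, -1.0]]
force: [1.7, -0.0, 5.4]
width: 0.223
```

```bash
python3 look.py 14
```

```text
{'time_s': np.float64(28.525), 'eef_pos': array([ 0.6246, -0.0076,  0.1024]), 'force': array([ 1.7404, -0.0253,  5.3834]), 'width': np.float64(0.2228)} jig [[50.2 31.2]]
```

View pics/scene14.png

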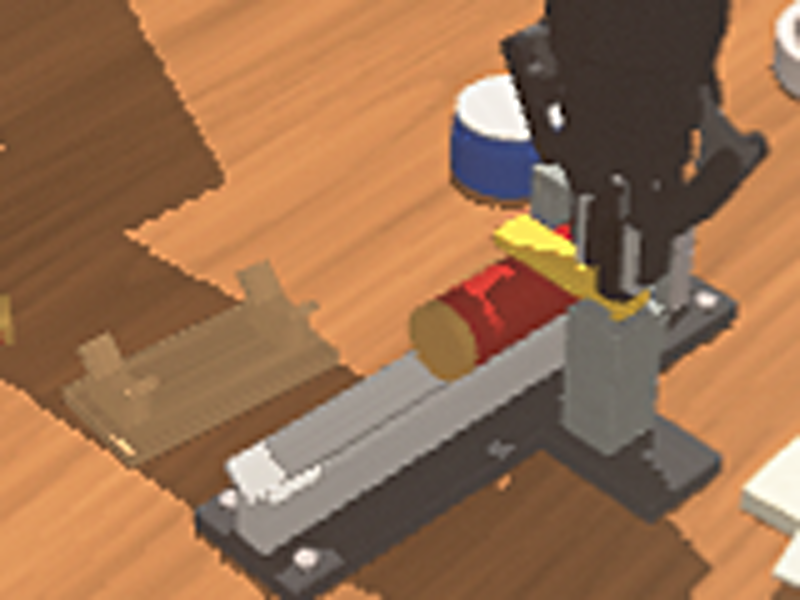

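The keeper bar is now well across the post. Finishing with small steps until the end stop is felt.

>>> play_rows(
  deltas=[
    [0, -1, 0, 0, 0, 0, 0.1],
    [0, -1, 0, 0, 0, 0, 0.1],
    [0, -1, 0, 0, 0, 0, 0.1],
    [0, 0, 0, 0, 0, 0, 0.1],
    [0, 0, 0, 0, 0, 0, 0.1],
  ],
)

```text
time_s: 29.25
eef_pos: [0.6215, -0.0074, 0.1024]
ee_rot: [[0.095, 0.996, 0.001], [0.996, -0.095, 0.0], [0.0, 0.001, -1.0]]
force: [1.3, 0.5, 6.7]
width: 0.223
```

>>> play_rows(
  deltas=[
    [0, -1, 0, 0, 0, 0, 0.1],
    [0, -1, 0, 0, 0, 0, 0.1],
    [0, 0, 0, 0, 0, 0, 0.1],
    [0, 0, 0, 0, 0, 0, 0.1],
    [0, 0, 0, 0, 0, 0, 0.1],
  ],
)

```text
time_s: 29.88
eef_pos: [0.6195, -0.0072, 0.1024]
ee_rot: [[0.095, 0.996, 0.001], [0.996, -0.095, 0.0], [0.0, 0.001, -1.0]]
force: [1.5, 1.3, 5.8]
width: 0.221
```

>>> play_rows(
  deltas=[
    [0, -0.7, 0, 0, 0, 0, 0.1],
    [0, -0.7, 0, 0, 0, 0, 0.1],
    [0, -0.6, 0, 0, 0, 0, 0.1],
    [0, 0, 0, 0, 0, 0, 0.1],
    [0, 0, 0, 0, 0, 0, 0.1],
  ],
)

```text
time_s: 30.5
eef_pos: [0.619, -0.0071, 0.1025]
ee_rot: [[0.095, 0.996, 0.004], [0.996, -0.095, 0.0], [0.001, 0.004, -1.0]]
force: [6.8, 0.9, 4.5]
width: 0.223
```

The bar stalled at its end stop at 6.8 N after 45 mm of travel. Releasing.

>>> play_rows(
  deltas=[
    [0, 0.7, 0, 0, 0, 0, 0.1],
    [0, 0, 0, 0, 0, 0, 0.3],
    [0, 0, 0, 0, 0, 0, 0.5],
    [0, 0, 0, 0, 0, 0, 0.6],
    [0, 0, 0, 0, 0, 0, 0.6],
  ],
)

```text
time_s: 31.12
eef_pos: [0.6169, -0.0072, 0.101]
ee_rot: [[0.095, 0.995, -0.002], [0.995, -0.095, 0.0], [-0.0, -0.002, -1.0]]
force: [0.5, 0.2, -0.5]
width: 0.597
```

>>> play_rows(
  deltas=[
    [0, 0, -5, 0, 0, 0, 0.6],
    [0, 0, -20, 0, 0, 0, 0.6],
    [0, 0, -30, 0, 0, 0, 0.6],
    [0, 0, -30, 0, 0, 0, 0.6],
    [0, 0, -30, 0, 0, 0, 0.6],
  ],
)

```text
time_s: 31.75
eef_pos: [0.6178, -0.0072, 0.2181]
ee_rot: [[0.095, 0.995, 0.0], [0.995, -0.095, -0.0], [-0.0, 0.0, -1.0]]
force: [0.6, 0.1, 0.3]
width: 0.598
```

>>> play_rows(
  deltas=[
    [-30, -20, -10, 0, 0, 0, 0.6],
    [-40, -20, -10, 0, 0, 0, 0.6],
    [-45, -20, 0, 0, 0, 0, 0.6],
    [-45, -20, 0, 0, 0, 0, 0.6],
    [-45, -20, 0, 0, 0, 0, 0.6],
  ],
)

```text
time_s: 32.38
eef_pos: [0.4981, -0.2031, 0.2374]
ee_rot: [[0.095, 0.996, 0.001], [0.996, -0.095, -0.001], [-0.001, 0.001, -1.0]]
force: [1.3, -0.2, -0.4]
width: 0.601
```

>>> play_rows(
  deltas=[
    [-30, 0, 0, 0, 0, 0, 0.6],
    [0, 0, 0, 0, 0, 0, 0.6],
    [0, 0, 0, 0, 0, 0, 0.6],
    [0, 0, 0, 0, 0, 0, 0.6],
    [0, 0, 0, 0, 0, 0, 0.6],
  ],
)

```text
time_s: 33.0
eef_pos: [0.4963, -0.2307, 0.2367]
ee_rot: [[0.093, 0.996, -0.0], [0.996, -0.093, 0.0], [0.0, -0.0, -1.0]]
force: [-0.5, -0.5, -0.2]
width: 0.6
```

```bash
python3 look.py 15
```

```text
{'time_s': np.float64(33.0), 'eef_pos': array([ 0.4963, -0.2307,  0.2367]), 'force': array([-0.4768, -0.4584, -0.231 ]), 'width': np.float64(0.6004)} jig [[ -56.3 -203.1]]
```

View pics/scene15.png

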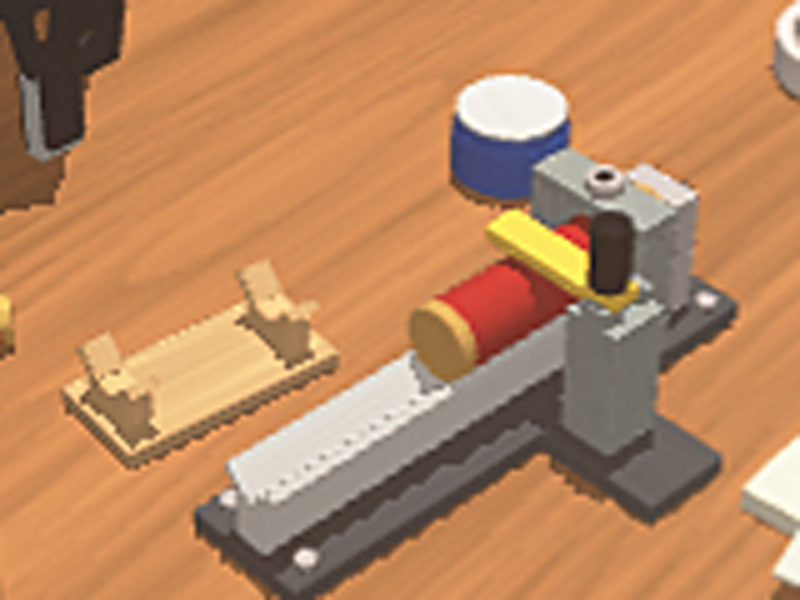

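View pics/top15.png

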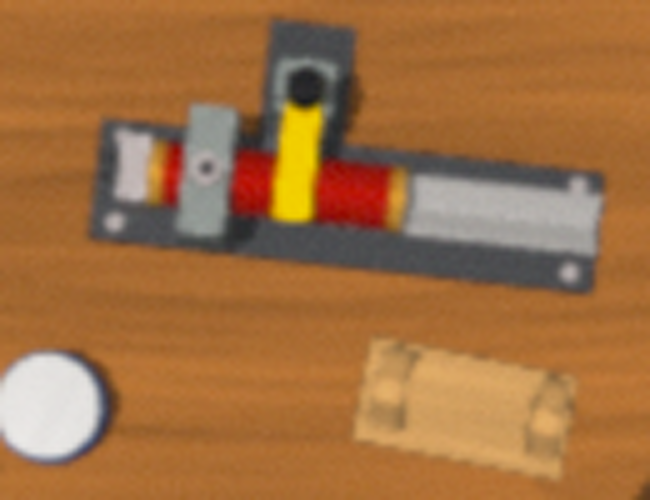

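The post sits against the stop and the bar lies across it: knob at top zoom (305,86), tip at (294,220). One numeric check, then I hand in.

Run:
```python
from h import *
from station import hand_in
t=get_image("top")
print("knob",tojig(at(t,[z2p((305,83),270,130)],.126)),"tip",tojig(at(t,[z2p((294,220),270,130)],.092)),"rear",tojig(at(t,[z2p((407,199),270,130)],.062)))
print(hand_in())
```

```text
knob [[47.19096327 30.72686296]] tip [[-20.95059677  28.97473119]] rear [[  0.71505546 -31.16064855]]
the job is handed in; nothing more can be done
None
```

The job is done and handed in at about 33 s of the 67 s allowed. No verdict was reported.

- **Laying the post:** I gripped the middle-sized red post at its middle, lifted it off the rest and laid it in the groove at about jig y = -55 mm. The camera then put it within 1 mm of the groove's middle.
- **Pushing it home:** With the jaws shut I pushed it along under the bridge at about 1–2 N. It stopped moving against the stop while the force rose to 5 N.
- **Keeper:** I gripped the knob and slid the keeper 45 mm until it stalled at its end stop at 6.8 N. Then I let go and backed away.

**Last checks:**
- **Keeper:** The knob is at jig x = 47.2 mm (expected 47) and the bar tip at -21 mm (expected -21).
- **Post:** Its rear end is at y = -30.6 to -31.2 mm (expected -30). That puts the centre at 38.8–39.4 mm, inside the 38–43 mm window but on the low side. The error is within the camera's 2 mm, and the stall against the stop agrees with the post being home.
- **Disagreement:** The arm's own reading placed the groove 1–2 mm farther to -x than the camera did. I corrected for that by feel while lowering the post.
- **Bystanders:** The tin looks unmoved in the last pictures. I did not look again at the brush, and saw only the edge of the tape roll; the arm was never near either.

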